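# Seat the burnishing wheel on its keyed spindle

## Task

Two bench edge-burnishers stand on the leatherworker's bench, each with a wooden wheel on its upright spindle. One wheel is not home: it stands proud, hung up on top of the spindle's key because its keyway is turned away. Turn that wheel on its spindle until the keyway lines up with the key, let it drop fully home, flat on its flange, and let go; leave the other wheel, already home, as it is.

Things in the scene. Friction and masses are not known exactly. Their poses are not given: they have to be found in the camera images.
- wheel: Proud wheel, 0.4 kg, in mm: dark wooden disc 104 across, 25 thick; on it a metal block 60 long, 40 wide (flat sides y = -20, +20: grip here), 30 high, top 55 above origin. Bore 27; keyway 16 wide, through, to 24 from axis. Origin: axis, disc underside; z up, x to keyway. Block spans x -24 to +36: long end at keyway; Starts 16 above home, leaning a few deg, 35-80 deg counter-clockwise of key
- seat (a point): Point on the proud wheel's fixed spindle: axis, flange top (100 mm above bench), where the wheel's underside rests when home; z up, x towards the key. Spindle 24 mm thick, 82 mm high above the flange. Key 8 mm wide, 16 mm high from the flange, out to 22 mm from the axis, hidden under the wheel. The wheel turns and slides freely and drops by its weight within about 8 deg of the key.
- burnisher: Fixed machine under the proud wheel: grey housing 215 mm long, 130 wide, top 85 mm above the bench, steel flange 92 mm across. Origin: spindle axis at bench height; z up, x along the housing towards its far-reaching end (150 mm from the axis, other end 65 mm), which has the black switch on top. The key points that way too: home, the hub block's long end points at the switch.
- other_wheel: The same kind of wheel on the second, like burnisher, already home: 16 mm lower than the proud one, its hub block's long end pointing at its own burnisher's switch. Origin and axes as for the proud wheel. To be left alone.
Not all that is in view belongs to the job. Leave any blue, green or pink look-alike of the wheel alone.

How it is judged:
At the end, for the whole second after the job is handed in: The proud wheel is home: its underside within 5 mm of the flange's top, on the spindle's axis within 10 mm, keyway within 20 degrees of the key's direction, upright within 3.4 degrees, at rest and released (z of wheel in the frame of seat between -0.005 and 0.005 m and horizontal distance between wheel and seat below 0.01 m and angle between the x axis of wheel and the x axis of seat, either way round below 0.35 rad and angle between wheel's own z axis and vertical below 0.06 rad and linear speed of wheel below 0.02 m/s); the robot touches nothing.
It fails at once if the other wheel is moved by more than 20 mm (distance of other_wheel from where it was at the start of the episode above 0.02 m).
It also fails if it takes over 32 s, if anything falls off the work surface, if the arm or the gripper's body presses on something with over 40 N, if the wrist force passes 120 N, or if a joint passes its speed limit or range.

## Robot

A 6-joint arm with a two-finger parallel gripper is mounted at the origin on the work surface. World frame = base frame: x ahead of the robot, y to its left, z up, the work surface at z = 0. Lengths are in m, angles in rad, forces in N, time in s.
With the tool pointing down it reaches from about 0.375 to 0.825 m from the base axis. Payload 5.5 kg.
Tool frame: the origin (TCP) lies between the finger pads; the fingertips stand 8 mm ahead of it and the grasp point (between the pads) lies 11 mm behind it (robot.tip_reach is the distance from the TCP to the fingertips, in m); z points along the fingers, y is the line along which they close (so a half turn about z gives the same grasp; the last joint's range is limited). The gripper opens to 85 mm and grips with 20 to 120 N. Pads are 22 mm wide; open, the fingers measure 114 mm over their backs; the gripper's body (76 mm by 85 mm) begins 54 mm behind the grasp point. The pads swing forward as they close: fully open they stand 13 mm farther back than shut.
Start: joints at [-1.156, 0.314, -0.047, 1.21, 0, 1.571], TCP at [0.242, -0.549, 0.239] pointing down, gripper open.
Joint ranges: [-2.67, 2.67], [-0.69, 1.73], [-1.03, 1.25], [-2.08, 2.16], [-1.42, 1.45], [-3.14, 3.14]. Speed limits (rad/s): [2.39, 2.39, 3.01, 3.14, 3.14, 3.14].

## Interface

Orientations are given as [roll, pitch, yaw] about the fixed x, y, z axes, in that order (R = Rz(yaw) Ry(pitch) Rx(roll)).
In Python, from bench import robot, optics gives the robot as it stands.
- The arm moves only by the tool step_arm, never from a script. Its argument "commands" is a list that holds one entry, the list of rows, each a list of 6 numbers: the shift along the tool's x, y, z in mm, then the turn, a rotation vector about the tool's x, y, z in rad. In form: [[[tx, ty, tz, wx, wy, wz], ...]]. A call has 1 to 20 rows; each row is the pose to reach, as a shift and turn from the pose commanded when the call began, along the tool's axes at that moment; what a row does not reach only later rows make up. A row lasts 1/8 s, in which the tool goes at most 62.5 mm and 10.7 degrees, less where a joint would pass 70% of its speed; a pose out of reach is approached as far as the arm can. A call with a gripper value outside its range is refused whole. "jaw" is the closure, from 0 (fully open) to 1 (shut), set as the call begins (left out, the last holds). The fingers move at their own pace and stop on an object; the grip force is fixed at half the most. Time passes only in rows, so rows that repeat a pose let the fingers close. It gives the time, the measured TCP pose, the force, the opening and the grip force at its end, in the units of the state.
- robot.sense(): the state, without advancing time (a new reading comes with each control period).
- optics.grab_frame(name): name is "side" or "top" or "wrist"; returns a dict with "pixels" (480x640x3 uint8, red, green, blue), "mtx" (3x3 intrinsics, pixels), "origin" and "orientation" of the camera in the world; the wrist camera has in their place "T_tool_cam" (4x4, takes a point from camera to tool coordinates, whose origin is the TCP and whose axes are the flange's). Camera axes: x right, y down, z forward; pixel columns grow to the right and rows downward; lengths in m; the calibration is good to about 2 mm. A picture is of the moment at which its call begins: read the wrist's pose just before it. There is no depth.
- robot.finish_job(): hands the job in; it is judged then, once.
The state is a dict: "clock": time; "q": joint angles; "qvel": joint speeds; "effort": joint torques, N m; "tcp_pos": TCP position; "eef_rot": TCP orientation; "force": force on the tool from outside, world axes, zero at the start; "moment": the same for the moment, N m; "gripper_width": finger opening in m; "grip_force": force on a finger pad.
Only numpy, scipy, OpenCV 4.12 (cv2) and the standard library are available. Lean on these libraries where they do the work, as an engineer would, in place of code of your own. Each camera call takes 0.05 s, during which the arm holds its last target. There are 200 camera calls.

## Working session

There is one attempt and no reset: what is moved stays moved. The work goes in short steps, Python scripts to look and compute and a tool call to move; the robot and the scene stay as the last step left them, time stands still between calls to the robot, and variables do not carry over. Pictures are saved under pics/ and viewed, at most 10 in all, crops included, and the job is handed in when it is done.

Besides the shell and the picture viewer there is one more tool, called after "Emit:" as name(argument=value, ...) on one line, values as JSON. step_arm: Moves the arm, as the interface text tells. Its arguments: {"type":"object","properties":{"commands":{"type":"array"},"jaw":{"type":"number"}},"required":["commands"]}

```bash
mkdir -p pics; cat > h.py <<'E'
import numpy as np, cv2
from bench import robot, optics
from scipy.spatial.transform import Rotation as R
def ori(o):
    o=np.array(o,float)
    return o if o.shape==(3,3) else (R.from_euler('xyz',o).as_matrix() if o.size==3 else R.from_quat(o).as_matrix())
def cam(name):
    s=robot.sense(); f=optics.grab_frame(name)
    K=np.array(f['mtx'])
    if name=='wrist':
        T=np.eye(4);T[:3,:3]=ori(s['eef_rot']);T[:3,3]=s['tcp_pos'];T=T@np.array(f['T_tool_cam']);Rm,o=T[:3,:3],T[:3,3]
    else: Rm,o=ori(f['orientation']),np.array(f['origin'])
    return f['pixels'],K,Rm,o
def ray(u,v,K,Rm,o,z):
    d=Rm@np.linalg.inv(K)@np.array([u,v,1.]); return o+d*(z-o[2])/d[2]
def proj(p,K,Rm,o):
    c=K@(Rm.T@(np.array(p)-o)); return c[:2]/c[2]
def save(n,im): cv2.imwrite('pics/'+n,im[:,:,::-1])
E
python3 - <<'E'
from h import *
print(robot.sense(), optics.grab_frame('top')['orientation'])
for n in('top','side'):
    im,K,Rm,o=cam(n);save(n+'0.png',im);np.savez(n+'0.npz',im=im,K=K,Rm=Rm,o=o);print(n,K,Rm,o)
E
```

```text
{'clock': 0.0, 'q': array([-1.15600502e+00,  3.14183912e-01, -4.80653660e-02,  1.21022134e+00,
        2.67833048e-05,  1.57079674e+00]), 'qvel': array([-0.00022459,  0.00035502, -0.00035728, -0.00016652, -0.00026117,
       -0.00027812]), 'effort': array([-2.91523531e-03, -5.39586461e+01,  3.39748156e+01,  1.90106855e-02,
       -2.12251098e-04, -2.54070407e-06]), 'tcp_pos': array([ 0.24157906, -0.5485985 ,  0.23846582]), 'eef_rot': array([-3.13991836e+00, -2.67825758e-05,  4.14790848e-01]), 'force': array([ 0.52247516,  0.27338674, -0.78391186]), 'moment': array([-0.0053563 ,  0.01703808,  0.03121269]), 'grip_force': 0.0, 'gripper_width': 0.08552874748422917} [-3.08958415e+00 -2.35427320e-03 -1.57653304e+00]
top [[571.42694744   0.         323.4059443 ]
 [  0.         571.42694744 243.38369011]
 [  0.           0.           1.        ]] [[-0.00573666 -0.99863213  0.05197071]
 [-0.99998077  0.00560654 -0.00264927]
 [ 0.00235427 -0.05198491 -0.9986451 ]] [ 0.50354613 -0.02540634  1.18524247]
side [[534.51239894   0.         319.08270503]
 [  0.         534.51239894 234.01720753]
 [  0.           0.           1.        ]] [[-0.97614741 -0.13869114  0.16703595]
 [-0.21662675  0.57094566 -0.79189261]
 [ 0.01446003 -0.80918837 -0.58737133]] [0.44282929 0.60512216 0.58393604]
```

View pics/top0.png

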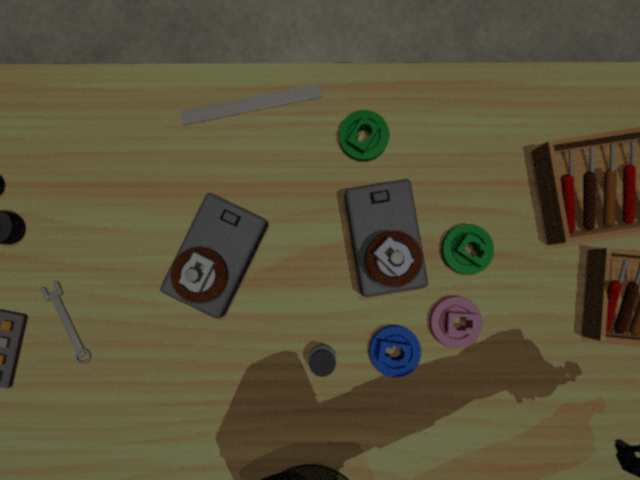

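View pics/side0.png

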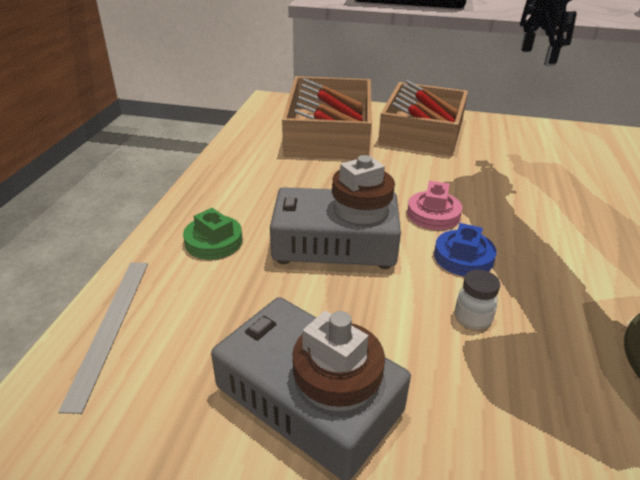

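The pictures show two brown wheels, A at (199,274) and B at (393,258) in the top view. The look-alikes are green (363,135) and (467,249), blue (395,351) and pink (456,322). B's block is turned away from its switch at (380,197), and its spindle stands out less, so I take B as the proud wheel. I'll check that in a crop.

```bash
python3 - <<'E'
from h import *
d=np.load('top0.npz');im,K,Rm,o=[d[k] for k in('im','K','Rm','o')]
a=cv2.resize(im[220:300,355:435],(400,400),interpolation=3);b=cv2.resize(im[235:315,160:240],(400,400),interpolation=3)
s=np.load('side0.npz')['im'];c=cv2.resize(s[150:230,320:420],(400,320)[:2],interpolation=3)
save('crop.png',np.clip(np.hstack([a,b])*1.8,0,255).astype(np.uint8))
sw=ray(380,197,K,Rm,o,.09)
ax=ray(397.5,257.5,K,Rm,o,.182)
print('switch',sw,'axis B',ax,'keydir',np.degrees(np.arctan2(*(sw-ax)[[1,0]])))
# housing
hsv=cv2.cvtColor(im,cv2.COLOR_RGB2HSV)
m=((hsv[...,1]<60)&(hsv[...,2]>35)&(hsv[...,2]<115)).astype(np.uint8);m[:,:330]=0;m[:,440:]=0;m[:165]=0;m[310:]=0
m=cv2.morphologyEx(m,cv2.MORPH_OPEN,np.ones((5,5)))
cs=max(cv2.findContours(m,0,2)[0],key=cv2.contourArea)
P=np.array([ray(u,v,K,Rm,o,.085)[:2] for u,v in cs[:,0]]).astype(np.float32)
print(cv2.minAreaRect(P))
# brown disc
m=((hsv[...,0]<15)&(hsv[...,1]>100)&(hsv[...,2]<130)).astype(np.uint8)
m[:,:355]=0;m[:,435:]=0;m[:220]=0;m[300:]=0
cs=max(cv2.findContours(m,0,2)[0],key=cv2.contourArea);e=cv2.fitEllipse(cv2.convexHull(cs));print(e,ray(*e[0],K,Rm,o,.141))
# block
m=((hsv[...,1]<50)&(hsv[...,2]>110)).astype(np.uint8);m[:,:365]=0;m[:,425:]=0;m[:232]=0;m[284:]=0
cs=max(cv2.findContours(m,0,2)[0],key=cv2.contourArea)
P=np.array([ray(u,v,K,Rm,o,.171)[:2] for u,v in cs[:,0]]).astype(np.float32);r=cv2.minAreaRect(P);print(r,cv2.boxPoints(r))
E
```

```text
switch [ 0.64947297 -0.13793049  0.09      ] axis B [ 0.53019931 -0.15805803  0.182     ] keydir 9.578473675031606
((0.6135498881340027, -0.14335547387599945), (0.1271047294139862, 0.12643317878246307), 9.285484313964844)
((393.2642517089844, 258.43719482421875), (55.61800003051758, 56.88919448852539), 86.55496215820312) [ 0.52961934 -0.15571288  0.141     ]
((0.5344421863555908, -0.15606626868247986), (0.05763595923781395, 0.04268679395318031), 47.270259857177734) [[ 0.49920994 -0.1627525 ]
 [ 0.53056604 -0.19171725]
 [ 0.56967443 -0.14938004]
 [ 0.53831834 -0.12041529]]
```

View pics/crop.png

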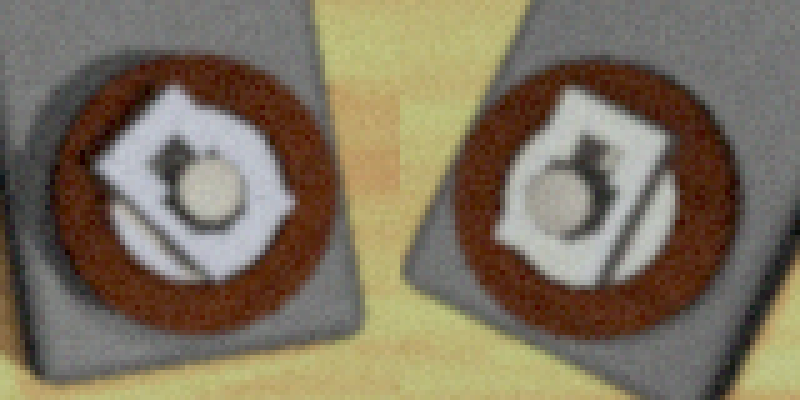

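The crop confirms it. On B (left) the keyway and long end point up-left at about 48° yaw, while its key direction (towards the switch) is about 9.5°. A (right) points at its own switch. I'll move above B's axis, aligned with its block.

Emit:
step_arm(commands=[[[422, -242, -10, 0, 0, -0.42], [422, -242, -10, 0, 0, -0.42], [422, -242, -10, 0, 0, -0.42], [422, -242, -10, 0, 0, -0.42], [422, -242, -10, 0, 0, -0.42], [422, -242, -10, 0, 0, -0.42], [422, -242, -10, 0, 0, -0.42], [422, -242, -10, 0, 0, -0.42], [422, -242, -10, 0, 0, -0.42], [422, -242, -10, 0, 0, -0.42], [422, -242, -10, 0, 0, -0.42], [422, -242, -10, 0, 0, -0.42], [422, -242, -10, 0, 0, -0.42], [422, -242, -10, 0, 0, -0.42]]], jaw=0)

```text
clock: 1.9
tcp_pos: [0.5303, -0.1579, 0.2494]
eef_rot: [3.141, -0.0, 0.834]
force: [0.4, 0.8, -0.6]
gripper_width: 0.0855
grip_force: 0.0
```

```bash
python3 - <<'E'
from h import *
im,K,Rm,o=cam('wrist');s=robot.sense();save('w1.png',im);np.savez('w1.npz',im=im,K=K,Rm=Rm,o=o)
print(s['clock'],s['tcp_pos'],s['eef_rot'],s['q'],o,Rm)
for p in([.530,-.157,.182],[.649,-.138,.09]): print(proj(p,K,Rm,o))
E
```

```text
1.95 [ 0.53036977 -0.15782492  0.24933074] [ 3.14155627e+00 -2.59272235e-05  8.34321451e-01] [-2.89235242e-01  2.21704492e-01 -1.44870298e-01  1.20417752e+00
  7.64089191e-06  2.01803596e+00] [ 0.58377999 -0.09798221  0.38275325] [[ 0.74121653 -0.63792629 -0.20892128]
 [-0.67126492 -0.70496231 -0.22897938]
 [-0.00120966  0.30996483 -0.95074725]]
[316.41793337 272.86562144]
[423.88633977 100.0321285 ]
```

View pics/w1.png

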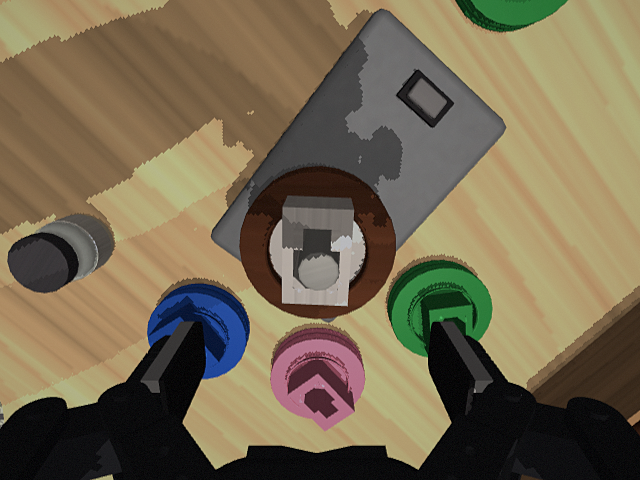

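The wrist view shows the block square to the image, with sides at columns about 283 and 351, the spindle top at (319,270), and the switch at (425,98). I'll convert these pixels to positions and angles.

```bash
python3 - <<'E'
from h import *
d=np.load('w1.npz');K,Rm,o=[d[k] for k in('K','Rm','o')]
r=lambda u,v,z:ray(u,v,K,Rm,o,z)[:2]
an=lambda a,b:np.degrees(np.arctan2(*(b-a)[::-1]))
ax=r(319,270,.182);sw=r(425,98,.09);print('axis',ax,'key',an(ax,sw),'housing edge',an(r(213,237,.085),r(380,10,.085)))
L=[r(282,303,.171),r(283,215,.171)];Rr=[r(348,306,.171),r(354,215,.171)]
print('block',an(*L),an(*Rr),'mid near',(L[0]+Rr[0])/2,'w',np.linalg.norm(L[0]-Rr[0]))
E
```

```text
axis [ 0.53219814 -0.15669687] key 9.245018672415668 housing edge 9.585892240095202
block 45.67586850659986 45.85820797245826 mid near [ 0.51275217 -0.17479288] w 0.03965418330407352
```

Emit:
step_arm(commands=[[[1.5, 0, 45, 0, 0, 0.03], [1.5, 0, 70, 0, 0, 0.03], [1.5, 0, 85, 0, 0, 0.03], [1.5, 0, 93, 0, 0, 0.03], [1.5, 0, 93, 0, 0, 0.03], [1.5, 0, 93, 0, 0, 0.03]]])

```text
clock: 2.7
tcp_pos: [0.5322, -0.1567, 0.1573]
eef_rot: [3.14, -0.001, 0.805]
force: [0.3, 0.8, -0.4]
gripper_width: 0.0854
grip_force: 0.0
```

Emit:
step_arm(commands=[[[0, 0, 0, 0, 0, 0], [0, 0, 0, 0, 0, 0], [0, 0, 0, 0, 0, 0], [0, 0, 0, 0, 0, 0], [0, 0, 0, 0, 0, 0], [0, 0, 0, 0, 0, 0], [0, 0, 0, 0, 0, 0], [0, 0, 0, 0, 0, 0]]], jaw=1)

```text
clock: 3.7
tcp_pos: [0.5316, -0.1566, 0.1569]
eef_rot: [3.141, -0.0, 0.805]
force: [-1.9, 0.6, 6.0]
gripper_width: 0.0386
grip_force: 60.2
```

Emit:
step_arm(commands=[[[0, 0, 0, 0, 0, 0.08], [0, 0, 0, 0, 0, 0.16], [0, 0, 0, 0, 0, 0.24], [0, 0, 0, 0, 0, 0.32], [0, 0, 0, 0, 0, 0.4], [0, 0, 0, 0, 0, 0.48], [0, 0, 0, 0, 0, 0.56], [0, 0, 0, 0, 0, 0.64], [0, 0, 0, 0, 0, 0.64], [0, 0, 0, 0, 0, 0.64]]])

```text
clock: 4.95
tcp_pos: [0.5329, -0.1571, 0.1561]
eef_rot: [3.14, -0.002, 0.165]
force: [4.0, -2.5, -4.7]
gripper_width: 0.0387
grip_force: 60.6
```

Emit:
step_arm(commands=[[[0, 0, 0, 0, 0, 0], [0, 0, 0, 0, 0, 0], [0, 0, 0, 0, 0, 0], [0, 0, 0, 0, 0, 0], [0, 0, 0, 0, 0, 0], [0, 0, 0, 0, 0, 0], [0, 0, 0, 0, 0, 0], [0, 0, 0, 0, 0, 0]]], jaw=0)

```text
clock: 5.95
tcp_pos: [0.5315, -0.1565, 0.1563]
eef_rot: [-3.142, 0.0, 0.165]
force: [0.5, -0.2, -0.3]
gripper_width: 0.0855
grip_force: 0.0
```

Emit:
step_arm(commands=[[[0, 0, -40, 0, 0, 0], [0, 0, -93, 0, 0, 0], [0, 0, -93, 0, 0, 0], [0, 0, -93, 0, 0, 0], [0, 0, -93, 0, 0, 0]]])

```text
clock: 6.58
tcp_pos: [0.5306, -0.1562, 0.2477]
eef_rot: [-3.14, 0.002, 0.165]
force: [0.1, -0.3, -0.4]
gripper_width: 0.0853
grip_force: 0.0
```

```bash
python3 - <<'E'
from h import *
im,K,Rm,o=cam('wrist');np.savez('w2.npz',im=im,K=K,Rm=Rm,o=o)
im2,*_=cam('side')
save('w2.png',np.hstack([cv2.resize(im,(440,330)),cv2.resize(im2[130:280,260:420],(352,330))]))
E
```

```text
(no output)
```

View pics/w2.png

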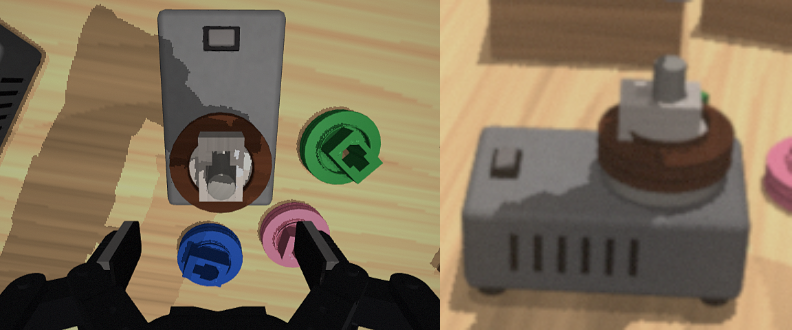

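The wheel is now aligned with the switch, and the spindle stands well above the block. A quick numeric check that it's home before I hand in.

```bash
python3 - <<'E'
from h import *
im,K,Rm,o=cam('side')
hsv=cv2.cvtColor(im,cv2.COLOR_RGB2HSV)
m=((hsv[...,0]<12)&(hsv[...,1]>100)&(hsv[...,2]<150)).astype(np.uint8);m[:150]=0;m[235:]=0;m[:,:315]=0;m[:,405:]=0
c=max(cv2.findContours(m,0,2)[0],key=cv2.contourArea);print('seen',cv2.boundingRect(c))
t=np.linspace(0,6.28,100)
for z in(.100,.108,.116):
    P=np.array([proj([.5318+.052*np.cos(a),-.157+.052*np.sin(a),h],K,Rm,o) for a in t for h in(z,z+.025)]);print(z,P.min(0),P.max(0)-P.min(0))
# left/right bottom tilt check
p=c[:,0];
for lo,hi in((335,345),(382,392)): print(p[(p[:,0]>lo)&(p[:,0]<hi),1].max())
E
```

```text
seen (332, 178, 61, 39)
0.1 [330.48789558 172.71791644] [63.16084452 45.56371283]
0.108 [330.61633541 168.66717598] [63.50166068 45.48545716]
0.116 [330.74612548 164.57508429] [63.84617387 45.40296661]
212
212
```

```bash
python3 -c "
from bench import robot
print(robot.finish_job())"
```

```text
the job is handed in; nothing more can be done
None
```

I turned the proud wheel about 37° clockwise onto its key, and the camera check shows it dropped home and level on its flange; I let go, left the other wheel untouched, and handed the job in at about 7 s (no verdict was returned).

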